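# Set and lock the mitre gauge by fingertip

### The job

Set the mitre gauge for the next cut. With a fingertip, gently push the aluminium fence arm round until its black nose points at the red mark, and then push the lock lever with the yellow knob clockwise, right over to its stop. Only push: do not pinch or grip anything, do not shift the red mark, and leave the jar, the pine block and the pliers where they are.

Things in the scene. Friction and masses are not known exactly. Their poses are not given: they have to be found in the camera images.
- gauge_base: plywood base of the mitre gauge, fixed to the bench, 190 x 320 x 18 mm. Its origin is on the bench top under the fence pivot; own x points away from the robot (turned by up to 0.2 rad), own y left, z up. The board reaches from x -35 to +155 mm and y -190 to +130 mm; its top is at z 18 mm. A pale scale with black ticks lies flat on it, 110 to 126 mm from the pivot
- fence (a joint): angle of the fence arm about the vertical pivot through the base's origin: 0 = pointing along the base's own x, positive to the left (counter-clockwise from above); range -0.8 to 0.8 rad. It starts to the left of the red mark. It turns stiffly (0.25 N m, about 3 N at 90 mm from the pivot) and stays where it is left
- fence_tip (a point): point of the fence arm's black nose, 125 mm from the pivot, 26 mm above the bench; x points along the arm, outward. The arm is an aluminium bar 20 mm wide, from its round hub (radius 18 mm) out to 107 mm from the pivot, between 22 and 54 mm above the bench top, then a black pointed nose to 125 mm.
- red_mark (a joint): angle of the red mark about the same pivot and with the same zero and sign as the fence joint. It is held by friction (0.8 N m) and must stay as it is
- red_mark_tip (a point): inner corner of the red plastic mark, 128 mm from the pivot, just beyond the nose's path, 21.5 mm above the bench; the mark is 16 mm wide, 24 mm high above the bench and reaches out to 150 mm; x points outward from the pivot
- lock_lever (a joint): angle of the lock lever about its vertical pivot: 0 = unlocked, along the base's own x (away from the robot); grows clockwise seen from above, to its stop at 1.57 rad = locked, pointing right along the base's -y. Starts at 0 to 0.25. It stays where it is left (friction 0.15 N m, about 3 N at 50 mm from the pivot)
- lock_pivot (a point): a point on the lock lever's pivot axis, at base x 20, y -145 mm, 36 mm above the bench
- lock_knob (a point): centre of the yellow ball knob (26 mm in diameter) at the end of the lock lever, 77 mm from its pivot, 37 mm above the bench. The lever is a dark bar 14 mm wide from the hub (radius 13 mm) to 70 mm from the pivot, between 26 and 46 mm above the bench
- screw_jar: loose white jar with a grey lid, 60 mm in diameter, 73 mm high, left of the base; origin at the centre of its underside. A bystander
- pine_block: loose pine block 52 x 72 x 33 mm, right of the base; origin at the centre of its underside. A bystander
- pliers: loose pliers with red handles, 49 x 164 x 11 mm, lying right of the pine block; origin at the centre of their underside. A bystander

How it is judged:
On the way, in this order (a step that is already met when the one before it is completed fails the run):
1. the fence's nose points at the red mark and the arm is at rest, the lever still unlocked (angle between the x axis of fence_tip and the x axis of red_mark_tip, either way round below 0.035 rad and velocity of joint fence between -0.03 and 0.03 rad/s and value of joint lock_lever below 0.5 rad), for 0.3 s.
2. the lock lever is pushed over to its stop (value of joint lock_lever above 1.4 rad), for 0.2 s.
At the end, for the whole second after the job is handed in: the fence arm points at the red mark within 2 degrees (0.035 rad), the lock lever is beyond 1.4 rad (stop at 1.57), the red mark is within 6 mm and each bystander within 25 mm of where it started (angle between the x axis of fence_tip and the x axis of red_mark_tip, either way round below 0.035 rad and value of joint lock_lever above 1.4 rad and distance of red_mark_tip from where it was at the start of the episode below 0.006 m and distance of each of screw_jar, pine_block, pliers from where it was at the start of the episode below 0.025 m); the robot touches nothing.
It fails at once if the red mark is shifted by more than 6 mm (distance of red_mark_tip from where it was at the start of the episode above 0.006 m).
It fails at once if the gauge is pushed or pinched with more than 35 N by the fingers (contact force between the fingers and gauge_base above 35 N).
It fails at once if a bystander is lifted or shifted by more than 25 mm (distance of any of screw_jar, pine_block, pliers from where it was at the start of the episode above 0.025 m).
It also fails if it takes over 58 s, if anything falls off the work surface, if the arm or the gripper's body presses on something with over 40 N, if the wrist force passes 120 N, or if a joint passes its speed limit or range.

### The arm

A 7-joint arm with a two-finger parallel gripper is mounted at the origin on a cart in front of the work surface, level with it; the furniture and walls round the work are solid. World frame = base frame: x ahead of the robot, y to its left, z up, the work surface at z = 0. Lengths are in m, angles in rad, forces in N, time in s.
With the tool pointing down it reaches from about 0.425 to 0.925 m from the base axis. Payload 6.8 kg.
Tool frame: the origin (TCP) lies midway between the tips of the shut fingers; the grasp point (between the pads) lies 19 mm behind it; z points along the fingers, y is the line along which they close (so a half turn about z gives the same grasp; the last joint's range is limited). The gripper opens to 88 mm and grips with 3 to 60 N. Pads are 20 mm wide; open, the fingers measure 115 mm over their backs; the gripper's body (75 mm by 178 mm) begins 61 mm behind the grasp point.
Start: joints at [-1.289, 0.477, 0.022, 1.555, -0.011, 1.109, -0.083], TCP at [0.256, 0.624, 0.223] pointing down, gripper open.
Joint ranges: [-2.96, 2.96], [-0.34, 2.1], [-1.41, 1.46], [0.24, 2.44], [-1.37, 4.51], [0.17, 1.92], [-2.96, 2.96]. Speed limits (rad/s): [2.39, 2.39, 3.14, 3.14, 3.14, 3.14, 3.14].

### API

Orientations are given as a unit quaternion [x, y, z, w].
In Python, from bench import manip, viewer, ticket gives the robot as it stands. The module is installed in compiled form; this text tells all that it offers.
- The arm moves only by the shell command python3 -m creep 'ROWS' [FORCE]. ROWS is JSON, a list that holds one entry, the list of rows, each a list of 7 numbers: the shift along the tool's x, y, z in m, then the turn, a rotation vector about the tool's x, y, z in rad, then the finger opening in m, from 0 to 0.0878. A call has 1 to 20 rows; each row shifts and turns the commanded pose from where the row before left it, along the tool's axes as they then stand; what a row does not reach is not made up. A row lasts 1/10 s, in which the tool goes at most 50 mm and 8.59 degrees, less where a joint would pass 70% of its speed; a pose out of reach is approached as far as the arm can. A call is refused whole if a number of a shift passes 0.05 or a number of a turn 0.15, either way. A call with a gripper value outside its range is refused whole. The fingers move at their own pace and stop on an object; FORCE is the grip in N (left out, the last holds). Time passes only in rows, so rows that do not move let the fingers close. It gives the time, the measured TCP pose, the force, the opening and the grip force at its end, in the units of the state.
- manip.sense(): the state, without advancing time (a new reading comes with each control period).
- viewer.grab_frame(name): name is "scene" or "top"; returns a dict with "color" (480x640x3 uint8, red, green, blue), "depth" (480x640 float32, m along the optical axis (not along the pixel's ray), 0 where there is no reading), "mtx" (3x3 intrinsics, pixels), "dist" ([k1, k2, p1, p2, k3] as OpenCV has them; the pictures are not rectified), "R" (3x3) and "t" (3): a world point X has camera coordinates R X + t. Camera axes: x right, y down, z forward; pixel columns grow to the right and rows downward; lengths in m; the calibration is good to about 2 mm. A picture is of the moment at which its call begins.
- ticket.close_job(): hands the job in; it is judged then, once.
The state is a dict: "clock": time; "joints": joint angles; "joint_velocities": joint speeds; "tau": joint torques, N m; "tcp_pos": TCP position; "orientation": TCP orientation; "ft_force": force on the tool from outside, world axes, zero at the start; "ft_torque": the same for the moment, N m; "width": finger opening in m; "gripper_force": force on a finger pad.
Only numpy, scipy, OpenCV 4.12 (cv2) and the standard library are available. Lean on these libraries where they do the work, as an engineer would, in place of code of your own. Each camera call takes 0.05 s, during which the arm holds its last target. There are 200 camera calls.

## Working session

There is one attempt and no reset: what is moved stays moved. The work goes in short steps, Python scripts to look and compute and a shell command to move; the robot and the scene stay as the last step left them, time stands still between calls to the robot, and variables do not carry over. Pictures are saved under pics/ and viewed, at most 10 in all, crops included, and the job is handed in when it is done.

```bash
mkdir -p pics
python3 - <<'E'
from bench import manip, viewer
import cv2,numpy as np
s=manip.sense()
for k in ("clock","tcp_pos","orientation","width","ft_force"): print(k,s[k])
for n in ("top","scene"):
    f=viewer.grab_frame(n); cv2.imwrite(f"pics/{n}0.png",f["color"][:,:,::-1]); np.savez(f"pics/{n}0.npz",**f)
    print(n,f["mtx"].tolist(),f["dist"],(-f["R"].T@f["t"]))
E
```

```text
clock 0.0
tcp_pos [0.25629624 0.62382449 0.22169441]
orientation [ 1.93681412e-01  9.81064081e-01 -8.74612115e-04 -1.18642848e-04]
width 0.0878925774370121
ft_force [-0.41881753 -0.56926983 -0.16092684]
top [[590.6448313840699, 0.0, 317.6758531909815], [0.0, 590.6448313840699, 230.7396107696976], [0.0, 0.0, 1.0]] [-0.01264412  0.          0.          0.          0.        ] [ 0.27910447 -0.02065223  1.44641616]
scene [[603.4756974340584, 0.0, 315.1174752292908], [0.0, 603.4756974340584, 231.23530517534857], [0.0, 0.0, 1.0]] [0.05056079 0.         0.         0.         0.        ] [-0.1043608  -1.08009802  1.19976918]
```

View pics/top0.png

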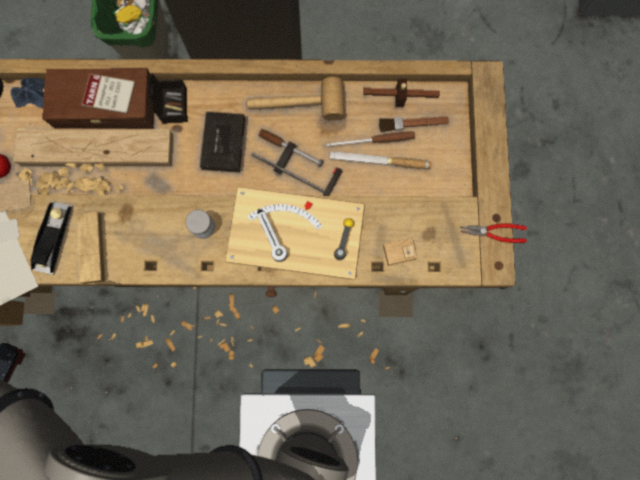

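View pics/scene0.png

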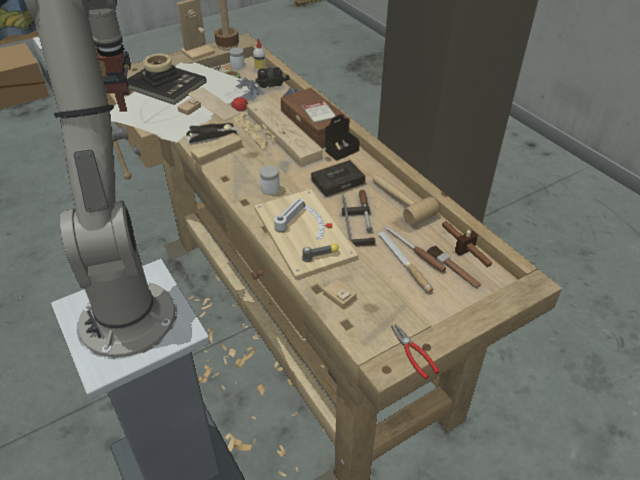

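The top view shows the fence hub at about (280,254), its nose at (261,212), the red mark at (308,205), the yellow knob at (348,223) and the lever hub at (340,254). The jar is at (200,223), the block at (400,252) and the pliers at (495,233).

```bash
cat > h.py <<'E'
import cv2,numpy as np
from bench import viewer,manip
def ray(f,px,z):
    u=cv2.undistortPoints(np.float64(px).reshape(-1,1,2),f["mtx"],f["dist"]).reshape(-1,2)
    d=np.c_[u,np.ones(len(u))]@f["R"]; c=-f["R"].T@f["t"]
    return c+d*((z-c[2])/d[:,2])[:,None]
def proj(f,X): return cv2.projectPoints(np.float64(X).reshape(-1,1,3),cv2.Rodrigues(f["R"])[0],f["t"],f["mtx"],f["dist"])[0].reshape(-1,2)
def mask(f,lo,hi,box):
    h=cv2.cvtColor(np.ascontiguousarray(f["color"]),cv2.COLOR_RGB2HSV); m=cv2.inRange(h,lo,hi)
    k=np.zeros_like(m); x0,y0,x1,y1=box; k[y0:y1,x0:x1]=255
    return m&k
def cen(m):
    y,x=np.nonzero(m); return np.array([[x.mean(),y.mean()]]),len(x)
E
python3 - <<'E'
from h import *
f=dict(np.load("pics/top0.npz")); s=dict(np.load("pics/scene0.npz"))
for n,g,b in(("top",f,(200,170,380,300)),("scene",s,(240,180,370,290))):
    for nm,lo,hi,z in(("knob",(22,150,120),(32,255,255),.037),("red",(0,150,80),(8,255,255),.022)):
        c,k=cen(mask(g,lo,hi,b)); print(n,nm,c,k,ray(g,c,z)[0])
c=f["color"][170:300,190:430,::-1]; cv2.imwrite("pics/c0.png",cv2.resize(c,None,fx=3.3,fy=3.3,interpolation=cv2.INTER_CUBIC))
for p in((300,240),(240,240),(215,270),(300,280),(370,230)): print(p,cv2.cvtColor(f["color"],cv2.COLOR_RGB2HSV)[p[1],p[0]])
E
```

```text
top knob [[348.14925373 222.32835821]] 67 [ 0.55895509 -0.09566777  0.037     ]
top red [[310.88636364 201.15909091]] 44 [ 0.61485899 -0.00448264  0.022     ]
scene knob [[334.5 249.5]] 2 [ 0.55583516 -0.10274469  0.037     ]
scene red [[328.64705882 225.05882353]] 17 [0.60527545 0.00333551 0.022     ]
(300, 240) [ 20 105 228]
(240, 240) [ 21  97 231]
(215, 270) [ 19 106 202]
(300, 280) [ 18 110 199]
(370, 230) [ 19 105 184]
```

View pics/c0.png

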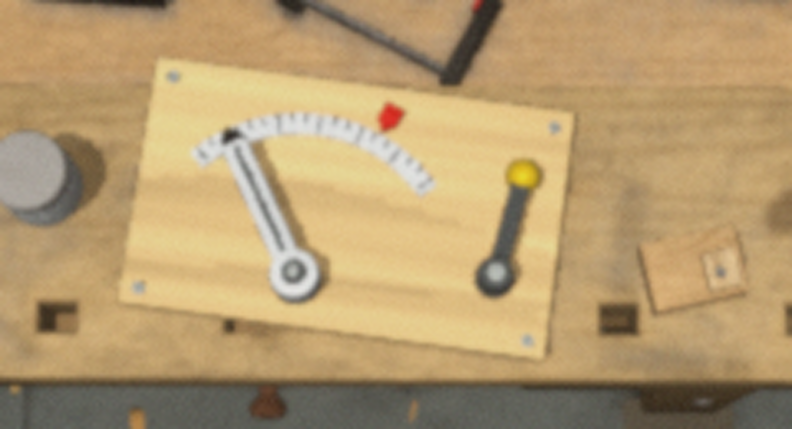

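The crop shows the board corners at (158,60), (575,113), (546,357) and (120,300), the fence hub at (295,271), the nose at (230,135), the red mark at (390,118) with its tip at (384,131), the knob at (523,174) and the lever hub at (494,276). These are crop pixels at 3.3x.

Run:
```python
from h import *
f=dict(np.load("pics/top0.npz")); s=dict(np.load("pics/scene0.npz"))
P=lambda *a:np.array(a,float)/3.3+[190,170]-.35
C=ray(f,P((158,60),(575,113),(546,357),(120,300)),.018)[:,:2]
L=np.array([(155,130),(155,-190),(-35,-190),(-35,130)])/1e3
Lc=L-L.mean(0);Cc=C-C.mean(0); a=np.arctan2((Lc[:,0]*Cc[:,1]-Lc[:,1]*Cc[:,0]).sum(),(Lc*Cc).sum())
R=np.array([[np.cos(a),-np.sin(a)],[np.sin(a),np.cos(a)]]); o=C.mean(0)-R@L.mean(0)
print("yaw",a,"o",o,"res",(C-(L@R.T+o)).round(4).tolist())
inv=lambda p:(np.array(p)-o)@R
hub=ray(f,P((295,271)),.056)[0,:2]; print("hub",hub,inv(hub))
lh=ray(f,P((494,276)),.046)[0,:2]; print("lever hub",lh,inv(lh))
c,k=cen(mask(f,(0,150,80),(8,255,255),(295,195,320,215))); r=ray(f,c,.023)[0,:2]; q=inv(r); print("red",k,r,q,"ang",np.arctan2(q[1],q[0]),np.hypot(*q))
t=inv(ray(f,P((384,131)),.023)[0,:2]); print("redtip ang",np.arctan2(t[1],t[0]),np.hypot(*t))
n=inv(ray(f,P((230,135)),.045)[0,:2]); print("nose",np.arctan2(n[1],n[0]),np.hypot(*n))
c,k=cen(mask(f,(22,150,120),(32,255,255),(330,210,365,240))); q=inv(ray(f,c,.04)[0,:2])-[.02,-.145]; print("knob",q,np.arctan2(-q[1],q[0]),np.hypot(*q))
# depth-based fence arm: points 46-58mm high, near hub
v,u=np.mgrid[0:480,0:640]; un=cv2.undistortPoints(np.float64(np.c_[u.ravel(),v.ravel()]).reshape(-1,1,2),f["mtx"],f["dist"]).reshape(-1,2)
X=((np.c_[un,np.ones(len(un))]*f["depth"].reshape(-1,1))-f["t"])@f["R"]
Q=inv(X[:,:2]); rr=np.hypot(*Q.T); m=(X[:,2]>.04)&(X[:,2]<.07)&(rr<.107)&(rr>.03)&(Q[:,0]>0)&(Q[:,1]>-.1)
A=np.arctan2(Q[m,1],Q[m,0]);print("arm depth ang",m.sum(),np.median(A),A.std(),"z",np.median(X[m,2]))
m=(X[:,2]>.045)&(rr<.03);print("hub depth c",m.sum(),X[m].mean(0))
m=(np.abs(Q[:,0]-.05)<.1)&(np.abs(Q[:,1])<.1)&(X[:,2]<.03);print("board z",np.median(X[m,2]))
for nm,p in(("board",C),):print(nm,C.round(4).tolist())
```

```text
yaw -0.12585869295425717 o [0.48183928 0.07006016] res [[-0.003, -0.001], [-0.0022, 0.002], [0.0024, 0.0011], [0.0028, -0.0021]]
hub [0.48296491 0.06998574] [1.1260754e-03 6.7459171e-05]
lever hub [ 0.48150581 -0.07377827] [ 0.01772473 -0.14274257]
red 39 [0.60471946 0.00288286] [ 0.13034077 -0.0512212 ] ang -0.37443927827881135 0.14004402417258457
redtip ang -0.3843679024243749 0.1283435619510965
nose 0.5768684577448379 0.11503878667452255
knob [ 0.07669811 -0.00965334] 0.12520312530572497 0.07730321819723755
arm depth ang 265 0.5874899592255884 0.1036582327799652 z 0.05233971623446837
hub depth c 213 [0.4856863  0.073164   0.05343005]
board z 0.015560448981765198
board [[0.6489, 0.1786], [0.6095, -0.1359], [0.4257, -0.1129], [0.4662, 0.2013]]
```

```bash
python3 -m creep '[[[0,0,0,0,0,-0.141,0],[0,0,0,0,0,-0.141,0],[0,0,0,0,0,-0.141,0],[0,0,0,0,0,-0.141,0],[0,0,0,0,0,-0.141,0],[0,0,0,0,0,-0.141,0],[-0.003,-0.039,0,0,0,0,0],[-0.003,-0.039,0,0,0,0,0],[-0.003,-0.039,0,0,0,0,0],[-0.003,-0.039,0,0,0,0,0],[-0.003,-0.039,0,0,0,0,0],[-0.003,-0.039,0,0,0,0,0],[-0.003,-0.039,0,0,0,0,0],[-0.003,-0.039,0,0,0,0,0],[-0.003,-0.039,0,0,0,0,0],[-0.003,-0.039,0,0,0,0,0],[-0.003,-0.039,0,0,0,0,0],[-0.003,-0.039,0,0,0,0,0],[-0.003,-0.039,0,0,0,0,0],[0,0,0,0,0,0,0]]]' 5
cat > st.py <<'E'
from bench import manip
import numpy as np
s=manip.sense();q=s["orientation"];p=s["tcp_pos"]
th=2*np.arctan2(q[1],q[0]); x=np.array([np.cos(th),np.sin(th)]);y=np.array([x[1],-x[0]])
print(s["clock"],np.round(p,4),"psi",round((th-np.pi+np.pi)%(2*np.pi)-np.pi,3),"w",s["width"],"F",np.round(s["ft_force"],1),"q",np.round(q,3))
for n,h in(("fence",(.483,.070)),("lever",(.4825,-.075))):
    d=p[:2]-np.array(h); print(n,"hub-rel in tool xy",np.round([d@x,d@y],4))
E
python3 st.py
```

```text
clock: 2.1
tcp_pos: [0.5173, 0.1801, 0.2224]
orientation: [-0.222, 0.975, -0.001, 0.0]
ft_force: [0.0, 0.5, -0.2]
width: 0.0006
gripper_force: 0.0
2.1 [0.5173 0.1801 0.2224] psi 0.447 w 0.0005994579359599783 F [ 0.   0.5 -0.2] q [-0.222  0.975 -0.001  0.   ]
fence hub-rel in tool xy [-0.0786  0.0844]
lever hub-rel in tool xy [-0.1417  0.2149]
```

```bash
python3 -m creep '[[[-0.003,-0.019,0,0,0,0,0],[-0.003,-0.019,0,0,0,0,0],[0,0,0.03,0,0,0,0],[0,0,0.03,0,0,0,0],[0,0,0.03,0,0,0,0],[0,0,0.03,0,0,0,0],[0,0,0.03,0,0,0,0],[0,0,0.02,0,0,0,0],[0,0,0.01,0,0,0,0],[0,0,0.008,0,0,0,0],[0,0,0.003,0,0,0,0],[0,0,0,0,0,0,0]]]'; python3 st.py
```

```text
clock: 3.3
tcp_pos: [0.5373, 0.1551, 0.032]
orientation: [-0.226, 0.974, 0.0, 0.0]
ft_force: [0.0, -0.6, 0.2]
width: 0.0003
gripper_force: 0.0
3.3 [0.5373 0.1551 0.032 ] psi 0.456 w 0.000273713520735832 F [ 0.  -0.6  0.2] q [-0.226  0.974  0.     0.   ]
fence hub-rel in tool xy [-0.0862  0.0525]
lever hub-rel in tool xy [-0.1505  0.1825]
```

```bash
python3 -m creep '[[[0,-0.007,0,0,0,0,0],[0,-0.007,0,0,0,0,0],[0,-0.005,0,0,0,0,0],[0,-0.005,0,0,0,0,0],[0,-0.003,0,0,0,0,0],[-0.001,-0.0035,0,0,0,0.04,0],[-0.001,-0.0035,0,0,0,0.04,0],[-0.001,-0.0035,0,0,0,0.04,0],[-0.001,-0.0035,0,0,0,0.04,0],[-0.001,-0.0035,0,0,0,0.04,0],[-0.001,-0.0035,0,0,0,0.04,0]]]'; python3 st.py
```

```text
clock: 4.4
tcp_pos: [0.5616, 0.1133, 0.0316]
orientation: [-0.106, 0.994, 0.0, -0.0]
ft_force: [-3.2, 1.8, 0.9]
width: 0.0006
gripper_force: 1.4
4.4 [0.5616 0.1133 0.0316] psi 0.213 w 0.0006216152322012627 F [-3.2  1.8  0.9] q [-0.106  0.994  0.    -0.   ]
fence hub-rel in tool xy [-0.086   0.0256]
lever hub-rel in tool xy [-0.1172  0.1672]
```

```bash
python3 -m creep '[[[-0.001,-0.0035,0,0,0,0.04,0],[-0.001,-0.0035,0,0,0,0.04,0],[-0.001,-0.0035,0,0,0,0.04,0],[-0.001,-0.0035,0,0,0,0.04,0],[-0.001,-0.0035,0,0,0,0.04,0],[-0.001,-0.0035,0,0,0,0.04,0],[-0.001,-0.0035,0,0,0,0.04,0],[-0.001,-0.0035,0,0,0,0.04,0],[-0.001,-0.0035,0,0,0,0.04,0],[-0.001,-0.0035,0,0,0,0.04,0],[0,0,0,0,0,0,0]]]'; python3 st.py
python3 - <<'E'
from h import *
for n in("top","scene"):
    f=viewer.grab_frame(n); np.savez(f"pics/{n}1.npz",**f)
    if n=="scene": cv2.imwrite("pics/s1.png",cv2.resize(f["color"][160:300,220:400,::-1],None,fx=4,fy=4,interpolation=cv2.INTER_CUBIC))
    else: cv2.imwrite("pics/t1.png",cv2.resize(f["color"][170:300,220:380,::-1],None,fx=4,fy=4,interpolation=cv2.INTER_CUBIC))
a,b=cv2.imread("pics/t1.png"),cv2.imread("pics/s1.png")
w=800; o=np.zeros((600,800,3),np.uint8)
a=cv2.resize(a,(400,325));b=cv2.resize(b,(400,311)); o[:325,:400]=a;o[:311,400:]=b; cv2.imwrite("pics/m1.png",o[:330])
E
```

```text
clock: 5.5
tcp_pos: [0.5734, 0.0778, 0.0318]
orientation: [0.093, 0.996, -0.0, 0.0]
ft_force: [0.2, -0.1, 0.3]
width: 0.0006
gripper_force: 0.1
5.5 [0.5734 0.0778 0.0318] psi -0.186 w 0.0006280121259120793 F [ 0.2 -0.1  0.3] q [ 0.093  0.996 -0.     0.   ]
fence hub-rel in tool xy [-0.0874  0.0244]
lever hub-rel in tool xy [-0.061  0.167]
```

View pics/m1.png

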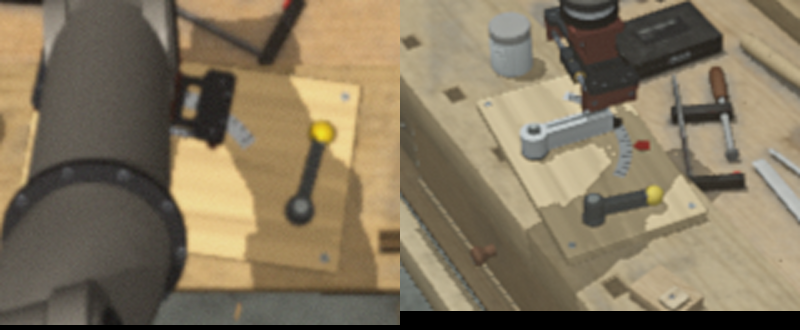

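The top view is blocked by the arm. The scene view (mosaic pixels) shows the finger behind the fence, the nose at about (617,122) and the red mark at (641,146), so there is still a gap to close.

```bash
python3 -m creep '[[[-0.001,-0.0035,0,0,0,0.04,0],[-0.001,-0.0035,0,0,0,0.04,0],[-0.001,-0.0035,0,0,0,0.04,0],[-0.001,-0.0035,0,0,0,0.04,0],[-0.001,-0.0035,0,0,0,0.04,0],[0,0,0,0,0,0,0]]]'; python3 st.py
python3 - <<'E'
from h import *
f=viewer.grab_frame("scene"); np.savez("pics/scene2.npz",**f)
cv2.imwrite("pics/s2.png",cv2.resize(f["color"][190:260,260:350,::-1],None,fx=8,fy=8,interpolation=cv2.INTER_CUBIC))
E
```

```text
clock: 6.2
tcp_pos: [0.5733, 0.0596, 0.0318]
orientation: [0.192, 0.981, -0.0, 0.0]
ft_force: [-0.4, -0.3, 0.8]
width: 0.0005
gripper_force: 0.3
6.2 [0.5733 0.0596 0.0318] psi -0.386 w 0.0004869423336092189 F [-0.4 -0.3  0.8] q [ 0.192  0.981 -0.     0.   ]
fence hub-rel in tool xy [-0.0876  0.0244]
lever hub-rel in tool xy [-0.0334  0.1589]
```

View pics/s2.png

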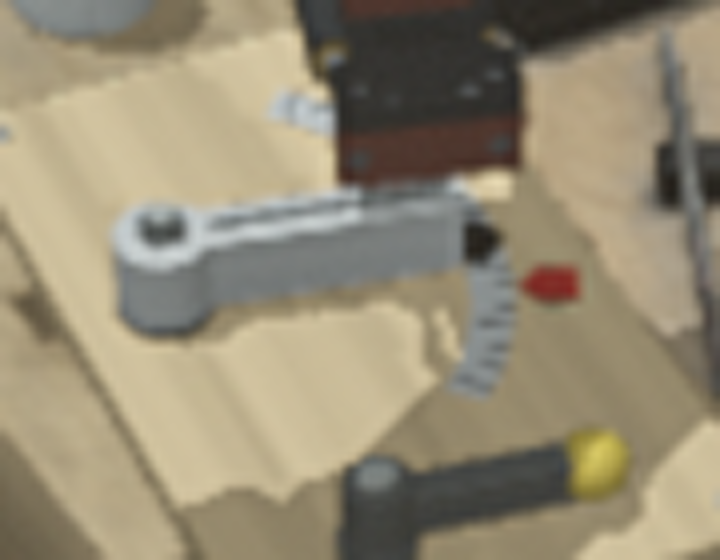

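The 8x scene crop shows the nose at (490,240) and the red mark's inner corner at (522,285). The arm's near top edge runs (205,245) to (465,213), and its near bottom edge (205,303) to (465,264).

Run:
```python
from h import *
f=dict(np.load("pics/scene2.npz"))
P=lambda *a:np.array(a,float)/8+[260,190]-.44
h=np.array([.483,.070])
def line(a,b,z):
    A,B=ray(f,P(a,b),z)[:,:2]; d=B-A; return np.arctan2(d[1],d[0]),A,B
print(line((205,245),(465,213),.054)); print(line((205,303),(465,264),.022))
print("hubtop",ray(f,P((162,222)),.056)[0])
t=ray(f,P((522,285)),.0215)[0,:2]; print("redtip",t,np.arctan2(*(t-h)[::-1]),np.hypot(*(t-h)))
for z in(.026,.032,.038):
    n=ray(f,P((500,241)),z)[0,:2]; print("nose",z,np.arctan2(*(n-h)[::-1]),np.hypot(*(n-h)))
for psi in(-.386,-.42,-.5): # predicted px of nose tip and edges
    c,s=np.cos(psi),np.sin(psi); W=lambda r,y,z:(h[0]+r*c-y*s,h[1]+r*s+y*c,z)
    print(psi,((proj(f,[W(.125,0,.022),W(.125,0,.026),W(.107,-.01,.022),W(.107,-.01,.054),W(.107,.01,.054)])+.44-[260,190])*8).round(0).tolist())
```

```text
(np.float64(-0.3803112776927232), array([0.49258315, 0.05740642]), array([0.57992575, 0.02248914]))
(np.float64(-0.3435962761998699), array([0.49363737, 0.06188949]), array([0.58415308, 0.02950403]))
hubtop [0.4846809  0.07433956 0.056     ]
redtip [0.59587867 0.00928799] -0.4934686571269916 0.12816996907179426
nose 0.026 -0.33503371659395786 0.12309581142296593
nose 0.032 -0.3887751494422671 0.12173986089866595
nose 0.038 -0.443564918532042 0.12074281138845804
-0.386 [[509.0, 260.0], [509.0, 252.0], [465.0, 284.0], [464.0, 218.0], [455.0, 182.0]]
-0.42 [[511.0, 268.0], [511.0, 259.0], [465.0, 291.0], [465.0, 224.0], [457.0, 188.0]]
-0.5 [[513.0, 286.0], [513.0, 278.0], [465.0, 307.0], [465.0, 241.0], [462.0, 203.0]]
```

```bash
python3 -m creep '[[[-0.001,-0.0035,0,0,0,0.04,0],[-0.001,-0.0035,0,0,0,0.04,0],[0,0,0,0,0,0,0],[0,0.01,0,0,0,0,0],[0,0.02,0,0,0,0,0],[0,0.005,-0.03,0,0,0,0],[0,0,-0.04,0,0,0,0],[0,0,-0.04,0,0,0,0],[0,0.04,0,0,0,0,0],[0,0.04,0,0,0,0,0],[0,0.04,0,0,0,0,0],[0,0.04,0,0,0,0,0],[0,0.04,0,0,0,0,0],[0,0.04,0,0,0,0,0],[0,0.04,0,0,0,0,0],[0,0,0,0,0,0,0]]]'; python3 st.py
python3 - <<'E'
from h import *
f=viewer.grab_frame("top"); np.savez("pics/top3.npz",**f)
cv2.imwrite("pics/t3.png",cv2.resize(f["color"][190:270,265:365,::-1],None,fx=7,fy=7,interpolation=cv2.INTER_CUBIC))
E
```

```text
clock: 7.85
tcp_pos: [0.7123, 0.3448, 0.14]
orientation: [0.226, 0.974, 0.002, -0.001]
ft_force: [-0.1, 1.4, -0.3]
width: 0.0003
gripper_force: 0.0
7.85 [0.7123 0.3448 0.14  ] psi -0.455 w 0.00029829851381976246 F [-0.1  1.4 -0.3] q [ 0.226  0.974  0.002 -0.001]
fence hub-rel in tool xy [-0.0851  0.3476]
lever hub-rel in tool xy [-0.0218  0.478 ]
```

View pics/t3.png

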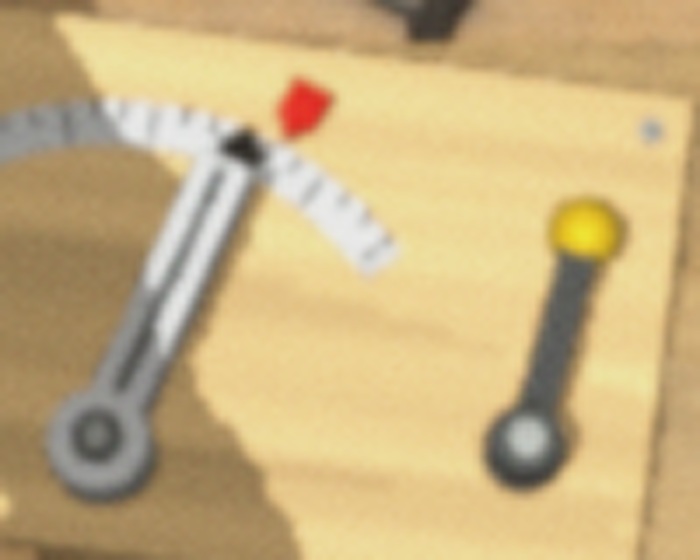

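The 7x crop shows the fence hub at (97,438), its slot from (122,385) to (215,178), the nose tip at (243,130), and the red mark with its corner at (288,138) and centre at (305,107). The nose is still short of (left of) the mark.

Run:
```python
from h import *
f=dict(np.load("pics/top3.npz"))
P=lambda *a:np.array(a,float)/7+[265,190]-.43
A,B=ray(f,P((122,385),(215,178)),.053)[:,:2]; print("slot ang",np.arctan2(*(B-A)[::-1]))
# dark slot mask line fit
g=f["color"].max(2).astype(float)
pts=[]
for r in range(218,244):
    row=cv2.cvtColor(f["color"],cv2.COLOR_RGB2GRAY)[r].astype(float)
    xc=265+(122+(385-(r+.5-190)*7)*93/207)/7-.5
    xs=np.arange(int(round(xc))-2,int(round(xc))+3); w=np.clip(row[xs].max()-row[xs],0,None)**2
    pts.append(((xs*w).sum()/w.sum(),r))
pts=np.array(pts); vx,vy,x0,y0=cv2.fitLine(pts.astype(np.float32),cv2.DIST_HUBER,0,.01,.01).ravel()
E=ray(f,[(x0+vx*t,y0+vy*t) for t in(-15,15)],.053)[:,:2]; d=E[1]-E[0]; d*=np.sign(d[0]); fa=np.arctan2(d[1],d[0]); print("fit slot ang",fa)
n=np.array([-d[1],d[0]])/np.hypot(*d)
hub=ray(f,P((100,441)),.054)[0,:2]; print("hub circle",hub,"cap",ray(f,P((97,438)),.058)[0,:2],"line offset from hub",(E[0]-hub)@n)
hub-=n*((hub-E[0])@n); print("hub on line",hub)
c,k=cen(mask(f,(0,150,80),(8,255,255),(295,195,320,215)))
for z in(.018,.024):
  for nm,p in(("cen",c),("tip",P((288,138)))):
    q=ray(f,p,z)[0,:2]-hub; print("red",nm,z,np.arctan2(q[1],q[0]),np.hypot(*q))
q=ray(f,P((243,130)),.03)[0,:2]-hub; print("nose",np.arctan2(q[1],q[0]),np.hypot(*q))
```

```text
slot ang -0.40361241082392474
fit slot ang -0.41848709553492247
hub circle [0.48133512 0.07053228] cap [0.48177636 0.07130491] line offset from hub 0.0018382834673934436
hub on line [0.48208216 0.07221193]
red cen 0.018 -0.5075426199069569 0.14201888781163077
red tip 0.018 -0.515185121336767 0.1298716907050822
red cen 0.024 -0.5129042970626599 0.1408688338763041
red tip 0.024 -0.5210829738605919 0.12877866395303855
nose -0.4043593467216381 0.12307545999235786
```

```bash
python3 -m creep '[[[0,-0.038,0,0,0,0,0],[0,-0.038,0,0,0,0,0],[0,-0.038,0,0,0,0,0],[0,-0.038,0,0,0,0,0],[0,-0.038,0,0,0,0,0],[0,-0.038,0,0,0,0,0],[0,-0.038,0,0,0,0,0],[0,-0.03,0,0,0,0,0],[0,0,0.035,0,0,0,0],[0,0,0.035,0,0,0,0],[0,0,0.03,0,0,0,0],[0,0,0.008,0,0,0,0],[0,0,0,0,0,0,0],[0,0,0,0,0,0,0]]]'; python3 st.py
```

```text
clock: 9.3
tcp_pos: [0.5817, 0.0703, 0.0349]
orientation: [0.23, 0.973, 0.0, 0.001]
ft_force: [0.1, 0.4, 1.3]
width: 0.0007
gripper_force: 0.0
9.3 [0.5817 0.0703 0.0349] psi -0.464 w 0.0007088298298556056 F [0.1 0.4 1.3] q [0.23  0.973 0.    0.001]
fence hub-rel in tool xy [-0.0881  0.0445]
lever hub-rel in tool xy [-0.0237  0.1744]
```

```bash
python3 -m creep '[[[0,-0.008,0,0,0,0,0],[0,-0.006,0,0,0,0,0],[0,-0.004,0,0,0,0,0],[0,-0.002,0,0,0,0,0],[-0.0005,-0.0018,0,0,0,0.02,0],[-0.0005,-0.0018,0,0,0,0.02,0],[-0.0005,-0.0018,0,0,0,0.02,0],[-0.0005,-0.0018,0,0,0,0.02,0],[-0.0005,-0.0018,0,0,0,0.02,0],[0,0,0,0,0,0,0],[0,0,0,0,0,0,0]]]'; python3 st.py
python3 -m creep '[[[0,0.01,0,0,0,0,0],[0,0.02,0,0,0,0,0],[0,0.005,-0.03,0,0,0,0],[0,0,-0.04,0,0,0,0],[0,0,-0.04,0,0,0,0],[0,0.04,0,0,0,0,0],[0,0.04,0,0,0,0,0],[0,0.04,0,0,0,0,0],[0,0.04,0,0,0,0,0],[0,0.04,0,0,0,0,0],[0,0.04,0,0,0,0,0],[0,0,0,0,0,0,0]]]'
python3 - <<'E'
from h import *
f=viewer.grab_frame("top"); np.savez("pics/top4.npz",**f)
cv2.imwrite("pics/t4.png",cv2.resize(f["color"][190:270,265:365,::-1],None,fx=7,fy=7,interpolation=cv2.INTER_CUBIC))
E
```

```text
clock: 10.4
tcp_pos: [0.5696, 0.043, 0.0335]
orientation: [0.278, 0.961, -0.0, -0.0]
ft_force: [1.5, 0.9, 0.6]
width: 0.0011
gripper_force: 0.8
10.4 [0.5696 0.043  0.0335] psi -0.564 w 0.0010539172329362715 F [1.5 0.9 0.6] q [ 0.278  0.961 -0.    -0.   ]
fence hub-rel in tool xy [-0.0876  0.0235]
lever hub-rel in tool xy [-0.0105  0.1463]
clock: 11.6
tcp_pos: [0.7166, 0.2851, 0.1418]
orientation: [0.274, 0.962, 0.001, -0.001]
ft_force: [-0.3, 0.4, 0.1]
width: 0.0009
gripper_force: 0.0
```

View pics/t4.png

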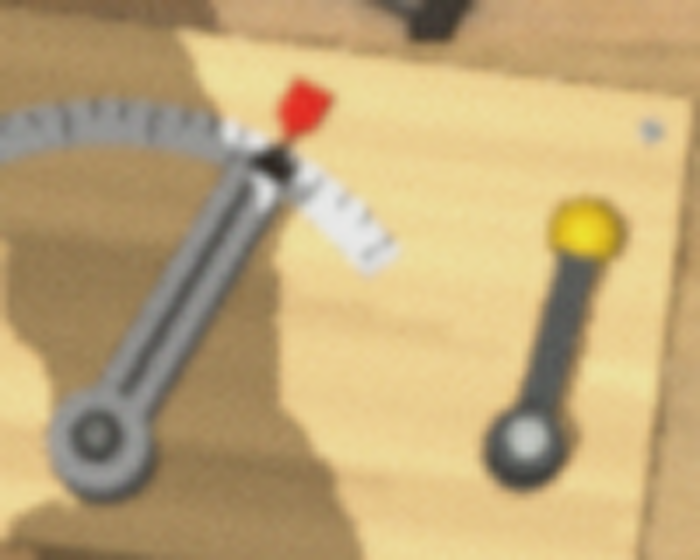

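The nose tip at about (280,147) now meets the red mark's corner at (288,138). I'll measure the angle numerically.

Run:
```python
from h import *
P=lambda *a:np.array(a,float)/7+[265,190]-.43
def fit(fn,a,b):
    f=dict(np.load(fn)); g=cv2.GaussianBlur(cv2.cvtColor(f["color"],cv2.COLOR_RGB2GRAY),(3,3),0).astype(float)
    a,b=P(a,b); pts=[]
    for t in np.linspace(.03,.9,40):
        c=a+(b-a)*t; n=np.array([-(b-a)[1],(b-a)[0]]); n/=np.hypot(*n); s=np.linspace(-2,2,41)
        v=cv2.remap(g.astype(np.float32),np.float32(c[0]+s*n[0])[None],np.float32(c[1]+s*n[1])[None],cv2.INTER_CUBIC)[0]
        w=np.clip(np.median(v)-v,0,None)**1; pts.append(c+n*(s*w).sum()/max(w.sum(),1e-6))
    vx,vy,x,y=cv2.fitLine(np.float32(pts),cv2.DIST_HUBER,0,.01,.01).ravel()
    E=ray(f,[(x+vx*t,y+vy*t) for t in(-15,15)],.053)[:,:2]; d=E[1]-E[0]; d*=np.sign(d[0])/np.hypot(*d); n=np.array([-d[1],d[0]])
    c,k=cen(mask(f,(0,150,80),(8,255,255),(295,195,320,215)))
    r=ray(f,c,.022)[0,:2]
    print(fn,"fence",np.arctan2(d[1],d[0]),"red off line mm",1e3*((r-E[0])@n),E[0],"red",r)
    return E[0],d,n
l1=fit("pics/top3.npz",(122,385),(215,178)); l2=fit("pics/top4.npz",(125,390),(250,185))
A=np.stack([l1[2],l2[2]]); piv=np.linalg.solve(A,[l1[2]@l1[0],l2[2]@l2[0]]); print("pivot",piv)
f=dict(np.load("pics/top4.npz"))
c,k=cen(mask(f,(0,150,80),(8,255,255),(295,195,320,215)))
for h in(piv,[.483,.070],[.4818,.0712],[.4821,.0722]):
    q=ray(f,c,.022)[0,:2]-h; print("red ang",np.arctan2(q[1],q[0]))
```

```text
pics/top3.npz fence -0.4186501958692989 red off line mm -13.2020965219907 [0.50137696 0.06380279] red [0.6052824  0.00311957]
pics/top4.npz fence -0.5195423320947941 red off line mm 1.1320653867356814 [0.50111568 0.06095302] red [0.60469755 0.00301308]
pivot [0.47776108 0.07431078]
red ang -0.5117665051095165
red ang -0.5031792103023609
red ang -0.5065418732568712
red ang -0.5137874708522079
```

```bash
python3 -m creep '[[[0,0,0,0,0,-0.1,0],[0,0,0,0,0,-0.1,0],[0,0,0,0,0,-0.1,0],[0.008,-0.036,0,0,0,0,0],[0.008,-0.036,0,0,0,0,0],[0.008,-0.036,0,0,0,0,0],[0.008,-0.036,0,0,0,0,0],[0.008,-0.036,0,0,0,0,0],[0.008,-0.036,0,0,0,0,0],[0.008,-0.036,0,0,0,0,0],[0.008,-0.036,0,0,0,0,0],[0.008,-0.036,0,0,0,0,0],[0.008,-0.036,0,0,0,0,0],[0,0,0,0,0,0,0],[0,0,0,0,0,0,0]]]'; python3 st.py
```

```text
clock: 13.15
tcp_pos: [0.545, -0.0516, 0.1439]
orientation: [0.133, 0.991, 0.0, -0.0]
ft_force: [0.3, 0.0, -0.3]
width: 0.0005
gripper_force: 0.0
13.15 [ 0.545  -0.0516  0.1439] psi -0.266 w 0.0005327645372098579 F [ 0.3  0.  -0.3] q [ 0.133  0.991  0.    -0.   ]
fence hub-rel in tool xy [-0.0918 -0.101 ]
lever hub-rel in tool xy [-0.0542  0.039 ]
```

```bash
python3 -m creep '[[[0.004,0.003,0,0,0,0,0],[0,0,0.03,0,0,0,0],[0,0,0.03,0,0,0,0],[0,0,0.03,0,0,0,0],[0,0,0.015,0,0,0,0],[0,0,0.006,0,0,0,0],[0,0,0,0,0,0,0],[0,0,0,0,0,0,0]]]'; python3 st.py
```

```text
clock: 13.95
tcp_pos: [0.5433, -0.0463, 0.0333]
orientation: [0.131, 0.991, 0.0, 0.001]
ft_force: [-0.2, 0.4, -1.0]
width: 0.0004
gripper_force: 0.0
13.95 [ 0.5433 -0.0463  0.0333] psi -0.263 w 0.0003931552461580266 F [-0.2  0.4 -1. ] q [0.131 0.991 0.    0.001]
fence hub-rel in tool xy [-0.0884 -0.0966]
lever hub-rel in tool xy [-0.0512  0.0436]
```

```bash
python3 -m creep '[[[0,-0.008,0,0,0,0,0],[0,-0.006,0,0,0,0,0],[0,-0.005,0,0,0,0,0],[0,-0.003,0,0,0,0,0],[-0.0012,-0.003,0,0,0,0.06,0],[-0.0012,-0.003,0,0,0,0.06,0],[-0.0012,-0.003,0,0,0,0.06,0],[-0.0012,-0.003,0,0,0,0.06,0],[-0.0012,-0.003,0,0,0,0.06,0],[-0.0012,-0.003,0,0,0,0.06,0],[-0.0012,-0.003,0,0,0,0.06,0],[-0.0012,-0.003,0,0,0,0.06,0],[-0.0012,-0.003,0,0,0,0.06,0],[-0.0012,-0.003,0,0,0,0.06,0]]]'; python3 st.py
```

```text
clock: 15.35
tcp_pos: [0.5326, -0.0988, 0.0329]
orientation: [0.419, 0.908, 0.001, 0.0]
ft_force: [1.9, 2.9, 0.3]
width: 0.0006
gripper_force: 1.4
15.35 [ 0.5326 -0.0988  0.0329] psi -0.865 w 0.0005539646812184538 F [1.9 2.9 0.3] q [0.419 0.908 0.001 0.   ]
fence hub-rel in tool xy [-0.1607 -0.0716]
lever hub-rel in tool xy [-0.0506  0.0228]
```

```bash
python3 -m creep '[[[-0.0012,-0.003,0,0,0,0.06,0],[-0.0012,-0.003,0,0,0,0.06,0],[-0.0012,-0.003,0,0,0,0.06,0],[-0.0012,-0.003,0,0,0,0.06,0],[-0.0012,-0.003,0,0,0,0.06,0],[-0.0012,-0.003,0,0,0,0.06,0],[-0.0012,-0.003,0,0,0,0.06,0],[-0.0012,-0.003,0,0,0,0.06,0],[-0.0012,-0.003,0,0,0,0.06,0],[-0.0012,-0.003,0,0,0,0.06,0],[-0.0012,-0.003,0,0,0,0.06,0],[-0.0012,-0.003,0,0,0,0.06,0],[0,0,0,0,0,0,0]]]'; python3 st.py
```

```text
clock: 16.65
tcp_pos: [0.5049, -0.1257, 0.0329]
orientation: [0.712, 0.702, 0.0, 0.0]
ft_force: [0.7, 0.1, 0.4]
width: 0.0006
gripper_force: 0.8
16.65 [ 0.5049 -0.1257  0.0329] psi -1.584 w 0.0005926311874802928 F [0.7 0.1 0.4] q [0.712 0.702 0.    0.   ]
fence hub-rel in tool xy [-0.1954  0.0245]
lever hub-rel in tool xy [-0.0504  0.0231]
```

```bash
python3 -m creep '[[[-0.0004,-0.001,0,0,0,0.02,0],[-0.0004,-0.001,0,0,0,0.02,0],[-0.0004,-0.001,0,0,0,0.02,0],[-0.0004,-0.001,0,0,0,0.02,0],[-0.0004,-0.001,0,0,0,0.02,0],[0,0,0,0,0,0,0]]]'; python3 st.py
python3 -m creep '[[[0,-0.001,0,0,0,0,0],[0,0,0,0,0,0,0]]]'; python3 -m creep '[[[0,-0.001,0,0,0,0,0],[0,0,0,0,0,0,0]]]'
```

```text
clock: 17.25
tcp_pos: [0.4992, -0.1276, 0.0328]
orientation: [0.746, 0.666, -0.0, 0.0]
ft_force: [3.5, 0.1, 2.8]
width: 0.0004
gripper_force: 1.0
17.25 [ 0.4992 -0.1276  0.0328] psi -1.685 w 0.0004285271769987519 F [3.5 0.1 2.8] q [ 0.746  0.666 -0.     0.   ]
fence hub-rel in tool xy [-0.1945  0.0386]
lever hub-rel in tool xy [-0.0504  0.0226]
clock: 17.45
tcp_pos: [0.4982, -0.1277, 0.0328]
orientation: [0.746, 0.666, -0.0, 0.0]
ft_force: [2.4, -1.1, 1.3]
width: 0.0007
gripper_force: 1.2
clock: 17.65
tcp_pos: [0.4972, -0.1275, 0.0327]
orientation: [0.746, 0.666, -0.0, 0.0]
ft_force: [1.4, -2.6, 1.2]
width: 0.0003
gripper_force: 1.3
```

```bash
python3 -m creep '[[[0,-0.001,0,0,0,0,0],[0,0,0,0,0,0,0]]]'; python3 -m creep '[[[0,-0.001,0,0,0,0,0],[0,0,0,0,0,0,0]]]' ; python3 st.py
```

```text
clock: 17.85
tcp_pos: [0.4961, -0.1273, 0.0326]
orientation: [0.746, 0.666, -0.0, 0.0]
ft_force: [2.2, -2.0, 0.4]
width: 0.0
gripper_force: 1.3
clock: 18.05
tcp_pos: [0.495, -0.127, 0.0326]
orientation: [0.746, 0.666, -0.0, -0.0]
ft_force: [2.8, -2.2, 0.6]
width: 0.0007
gripper_force: 1.3
18.05 [ 0.495  -0.127   0.0326] psi -1.684 w 0.0006704676236085477 F [ 2.8 -2.2  0.6] q [ 0.746  0.666 -0.    -0.   ]
fence hub-rel in tool xy [-0.1944  0.0342]
lever hub-rel in tool xy [-0.0503  0.0183]
```

```bash
python3 -m creep '[[[0,0.01,0,0,0,0,0],[0,0.02,0,0,0,0,0],[0,0,-0.03,0,0,0,0],[0,0,-0.04,0,0,0,0],[0,0,-0.04,0,0,0,0],[0,0,-0.02,0,0,0,0],[0.04,0.01,0,0,0,0,0],[0.04,0.01,0,0,0,0,0],[0.04,0.01,0,0,0,0,0],[0.04,0.01,0,0,0,0,0],[0.04,0.01,0,0,0,0,0],[0.04,0.01,0,0,0,0,0],[0.04,0.01,0,0,0,0,0],[0.04,0.01,0,0,0,0,0],[0.04,0.01,0,0,0,0,0],[0.04,0.01,0,0,0,0,0],[0,0,0,0,0,0,0],[0,0,0,0,0,0,0]]]'
python3 - <<'E'
from h import *
f=viewer.grab_frame("top"); np.savez("pics/top5.npz",**f)
cv2.imwrite("pics/t5.png",cv2.resize(f["color"][190:280,265:375,::-1],None,fx=6.5,fy=6.5,interpolation=cv2.INTER_CUBIC))
c,k=cen(mask(f,(22,150,120),(32,255,255),(330,210,385,290)));q=ray(f,c,.04)[0,:2];print("knob",k,q)
for h in((.4825,-.075),(.4834,-.0763),(.4815,-.0738)):
    d=q-h;print("lever",-.126-np.arctan2(d[1],d[0]),np.hypot(*d))
E
```

```text
clock: 19.85
tcp_pos: [0.6685, 0.2571, 0.1613]
orientation: [0.745, 0.667, -0.001, -0.001]
ft_force: [-0.1, -0.6, -0.4]
width: 0.0005
gripper_force: 0.0
knob 75 [ 0.47560149 -0.15213232]
lever 1.53399637345185 0.07744020085327413
lever 1.547274976616202 0.07623226345794713
lever 1.5199556188528662 0.07855409128318695
```

View pics/t5.png

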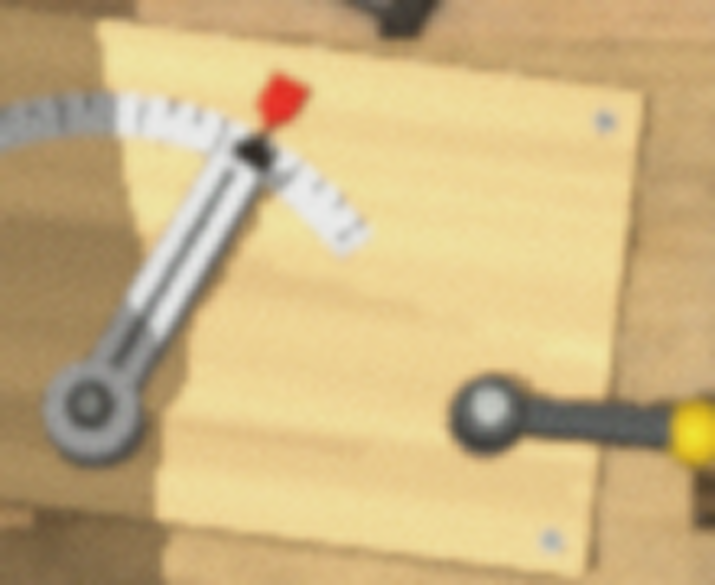

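The nose at (252,152) points at the red mark at (282,100). The lever points right, with its knob at (693,430), at about 1.53 rad. That meets the criterion, but I felt no stop, so I'll go back and push the last millimetres.

```bash
python3 -m creep '[[[-0.04,-0.01,0,0,0,0,0],[-0.04,-0.01,0,0,0,0,0],[-0.04,-0.01,0,0,0,0,0],[-0.04,-0.01,0,0,0,0,0],[-0.04,-0.01,0,0,0,0,0],[-0.04,-0.01,0,0,0,0,0],[-0.04,-0.01,0,0,0,0,0],[-0.04,-0.01,0,0,0,0,0],[-0.04,-0.01,0,0,0,0,0],[-0.035,-0.01,0,0,0,0,0],[0,0,0,0,0,0,0],[0,0,0,0,0,0,0]]]'; python3 st.py
```

```text
clock: 21.1
tcp_pos: [0.5242, -0.1269, 0.1628]
orientation: [0.747, 0.664, 0.0, -0.001]
ft_force: [0.3, 1.0, -0.4]
width: 0.0004
gripper_force: 0.0
21.1 [ 0.5242 -0.1269  0.1628] psi -1.688 w 0.00043493401227933856 F [ 0.3  1.  -0.4] q [ 0.747  0.664  0.    -0.001]
fence hub-rel in tool xy [-0.1908  0.064 ]
lever hub-rel in tool xy [-0.0467  0.0475]
```

```bash
python3 -m creep '[[[-0.004,0,0.03,0,0,0,0],[0,0,0.04,0,0,0,0],[0,0,0.03,0,0,0,0],[0,0,0.02,0,0,0,0],[0,0,0.008,0,0,0,0],[0,0,0,0,0,0,0],[0,-0.01,0,0,0,0,0],[0,-0.01,0,0,0,0,0],[0,-0.005,0,0,0,0,0],[0,-0.003,0,0,0,0,0],[0,-0.001,0,0,0,0,0],[0,-0.001,0,0,0,0,0],[0,0,0,0,0,0,0]]]'; python3 st.py; python3 -m creep '[[[0,-0.001,0,0,0,0,0],[0,0,0,0,0,0,0]]]'|grep -E "tcp|ft"
```

```text
clock: 22.4
tcp_pos: [0.4956, -0.126, 0.0347]
orientation: [0.746, 0.666, 0.0, 0.0]
ft_force: [0.9, 0.2, -0.1]
width: 0.0007
gripper_force: 0.0
22.4 [ 0.4956 -0.126   0.0347] psi -1.684 w 0.0006685973696478178 F [ 0.9  0.2 -0.1] q [0.746 0.666 0.    0.   ]
fence hub-rel in tool xy [-0.1933  0.0346]
lever hub-rel in tool xy [-0.0492  0.0187]
tcp_pos: [0.495, -0.1259, 0.0347]
ft_force: [2.5, 0.4, -1.0]
```

```bash
for i in 1; do python3 -m creep '[[[0,-0.001,0,0,0,0,0],[0,0,0,0,0,0,0]]]'|grep -E "tcp|ft"; done; python3 -m creep '[[[0,-0.001,0,0,0,0,0],[0,0,0,0,0,0,0]]]'|grep -E "tcp|ft"
```

```text
tcp_pos: [0.494, -0.1259, 0.0348]
ft_force: [2.7, -0.3, -2.3]
tcp_pos: [0.4931, -0.1259, 0.0348]
ft_force: [4.2, -1.1, -3.3]
```

```bash
python3 -m creep '[[[0,-0.001,0,0,0,0,0],[0,0,0,0,0,0,0]]]'|grep -E "tcp|ft"
```

```text
tcp_pos: [0.493, -0.1259, 0.035]
ft_force: [6.9, -1.4, -4.4]
```

```bash
python3 -m creep '[[[0,-0.0005,0,0,0,0,0],[0,0,0,0,0,0,0]]]'|grep -E "tcp|ft"
```

```text
tcp_pos: [0.493, -0.1259, 0.0351]
ft_force: [7.9, -1.4, -5.8]
```

The TCP has stopped moving and the force is rising, so the lever is on its stop. Next I retreat and verify.

```bash
python3 -m creep '[[[0,0.01,0,0,0,0,0],[0,0.02,0,0,0,0,0],[0,0,-0.03,0,0,0,0],[0,0,-0.04,0,0,0,0],[0,0,-0.04,0,0,0,0],[0,0,-0.02,0,0,0,0],[0.04,0.01,0,0,0,0,0],[0.04,0.01,0,0,0,0,0],[0.04,0.01,0,0,0,0,0],[0.04,0.01,0,0,0,0,0],[0.04,0.01,0,0,0,0,0],[0.04,0.01,0,0,0,0,0],[0.04,0.01,0,0,0,0,0],[0.04,0.01,0,0,0,0,0],[0.04,0.01,0,0,0,0,0],[0.04,0.01,0,0,0,0,0],[0,0,0,0,0,0,0],[0,0,0,0,0,0,0]]]'
python3 - <<'E'
from h import *
f=viewer.grab_frame("top"); g=dict(np.load("pics/top0.npz")); p=dict(np.load("pics/top4.npz"))
c,k=cen(mask(f,(22,150,120),(32,255,255),(330,210,385,290)));q=ray(f,c,.04)[0,:2]-[.4825,-.075];print("lever",-.126-np.arctan2(q[1],q[0]))
for n,lo,hi,b in(("red",(0,150,80),(8,255,255),(295,195,320,215)),("pliers",(0,150,80),(8,255,255),(450,210,540,260)),("nose",(0,0,0),(180,255,70),(290,205,315,222))):
    print(n,[cen(mask(x,lo,hi,b)) for x in((g,f) if n!="nose" else (p,f))])
for n,b in(("block",(380,238,420,268)),("jar",(183,205,222,242))):
    x0,y0,x1,y1=b;t=[cv2.cvtColor(x["color"],cv2.COLOR_RGB2GRAY)[y0:y1,x0:x1].astype(np.float32) for x in(g,f)];print(n,cv2.phaseCorrelate(*t))
E
```

```text
clock: 25.2
tcp_pos: [0.6642, 0.2578, 0.1634]
orientation: [0.745, 0.667, -0.002, -0.0]
ft_force: [0.6, -0.9, -1.1]
width: 0.0004
gripper_force: 0.0
lever 1.5705694605936853
red [(array([[307.87179487, 205.05128205]]), 39), (array([[307.73684211, 205.02631579]]), 38)]
pliers [(array([[505.47647059, 232.45588235]]), 340), (array([[505.64117647, 232.40294118]]), 340)]
nose [(array([[303.75, 213.  ]]), 8), (array([[303.75, 213.  ]]), 8)]
block ((-0.07717181633376669, -0.04180085996599381), 1.005849856932958)
jar ((0.0311491987837762, -0.06314392633317212), 1.0331554988026619)
```

```bash
python3 -c "
from bench import ticket
print(ticket.close_job())"
```

```text
the job is handed in; nothing more can be done
None
```

The job is handed in: the camera put the fence within about 0.02 rad of the red mark (limit 0.035) and the lever at about 1.57 rad, where I felt it hit its stop; the red mark, jar, block and pliers had not visibly moved, but no verdict came back.

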